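Index the rotary table to its next station and lock it

TASK

Push the rotary index table counter-clockwise (seen from above) by its upright steel post until the spring pawl clicks in behind the next tooth, one station only. Then, with the post, turn the table gently back and press its tooth firmly on the pawl for a second, with about 17 N at the post and no more than 20 N. Lastly push the black lock knob fully down so that its pin stands in the rim slot, and leave the things lying round about alone.

Things in the scene. Friction and masses are not known exactly. Their poses are not given: they have to be found in the camera images.
- indexer: Grey base of the index table, fixed to the bench: round plate 216 mm across and 12 mm thick, round pedestal, pawl housing (top 56 mm), lock bracket (top 80 mm). Origin on the turning axis at bench height, z up. Its yaw varies; in its frame the pawl stands at -132 degrees and the lock knob at -30 degrees from +x (counter-clockwise positive).
- disc_centre (a point): Centre of the disc's top plate on the turning axis, 54 mm above the bench. The plate is 160 mm across and carries three steel spacer rings (66 mm across, tops at 64 mm) fixed on spigots (tops at 69 mm).
- handle_top (a point): Centre of the top, 106 mm above the bench, of the upright round steel post by which the disc is turned: 16 mm diameter, 52 mm tall, 70 mm from the axis, with a flat 24 mm collar at its foot (top at 58 mm). In the indexer's frame it stands at 100 degrees plus the index_disc angle. It is fixed to the disc.
- index_disc (a joint): Disc angle, rad, growing counter-clockwise from above; six stations 60 degrees apart. Starts at 0.14 to 0.4. Friction about 3 N at the post; from 0.58 to 0.76 on, the pawl climbs a ramp (up to 9 N more), clicks in at 0.96 to 1.14; then free to 1.62. Turned back, it stops hard on the pawl at 1.047 give or take 0.09, as the pawl's setting differs each time. Stays where left.
- ratchet_ring: Toothed steel rim of the disc, z 36 to 52 mm, radius 97 mm, with six saw teeth 9 mm high (ramp on one side, radial shoulder on the other) and six open radial slots 27 mm wide for the lock pin. Origin on the axis at bench height; turns with the disc.
- tooth_faces: The six small dark radial faces on the teeth's shoulders that bear on the pawl when the table is turned back. Origin on the axis at bench height; turns with the disc. The load on the pawl is about 0.7 of the force at the post, less 2 N.
- pawl_housing (a point): Centre of the top, 56 mm above the bench, of the dark housing beside the rim, 139 mm from the axis. From it a spring-loaded steel pawl, an upright 8 mm roller on a stem, points at the axis; it moves out 8 mm as a tooth passes. Its sideways setting differs by up to 9 mm either way each time and is not measured.
- lock_knob_top (a point): Centre of the top of the round black lock knob, 26 mm diameter, 14 mm high, 90 mm from the axis on the overhanging bracket; top 118 mm above the bench when up, 100 mm when fully down.
- lock_pin (a joint): How far the lock knob is pushed down, m: 0 up (as it starts), 0.018 fully down on its hard stop. It slides straight down with about 4 N friction and stays where it is left. Its 8 mm pin enters a rim slot (9.5 mm play each side) only when the disc stands at a station; otherwise it lands on the rim after 4 mm.
- spanner: Bystander, not to be moved: 17 mm double-ended spanner, about 211 mm long. Origin under its centre.
- cutter_head: Bystander, not to be moved: round moulding cutter head, about 85 mm across, 30 mm high. Origin under its centre.
- sander: Bystander, not to be moved: brown sanding block, 112 x 64 x 37 mm. Origin under its centre.
- wedge: Bystander, not to be moved: small wooden wedge, 110 x 28 x 18 mm. Origin under its centre.

How it is judged:
By the outcome, as a careful person would: the job done as asked, in the order asked, and still so for the second after the job is handed in, with the robot touching nothing.
It also fails if it takes over 58 s, if anything falls off the work surface, if the arm or the gripper's body presses on something with over 40 N, if the wrist force passes 120 N, or if a joint passes its speed limit or range.

ROBOT

A 7-joint arm with a two-finger parallel gripper is mounted at the origin on a cart in front of the work surface, level with it; the furniture and walls round the work are solid. World frame = base frame: x ahead of the robot, y to its left, z up, the work surface at z = 0. Lengths are in m, angles in rad, forces in N, time in s.
With the tool pointing down it reaches from about 0.4 to 0.85 m from the base axis. Payload 10.4 kg.
Tool frame: the origin (TCP) lies on the centre line of the jaws, within the pads' length; the fingertips stand 14 mm ahead of it and the grasp point (between the pads) lies 5 mm behind it (manip.tip_reach is the distance from the TCP to the fingertips, in m); z points along the fingers, y is the line along which they close (so a half turn about z gives the same grasp; the last joint's range is limited). The gripper opens to 85 mm and grips with 20 to 120 N. Pads are 22 mm wide; open, the fingers measure 114 mm over their backs; the gripper's body (76 mm by 85 mm) begins 54 mm behind the grasp point. The pads swing forward as they close: fully open they stand 13 mm farther back than shut.
Start: joints at [1.211, 0.332, -0.065, 1.46, 0.022, 1.35, -0.088], TCP at [0.207, -0.59, 0.245] pointing down, gripper open.
Joint ranges: [-2.6, 2.6], [-0.5, 2.12], [-1.47, 1.34], [0.16, 2.42], [-1.27, 4.41], [0.06, 2.06], [-2.6, 2.6]. Speed limits (rad/s): [2.22, 2.22, 2.79, 2.79, 3.14, 3.14, 3.14].

INTERFACE

Orientations are given as a unit quaternion [x, y, z, w].
In Python, from workcell import manip gives the robot as it stands.
- The arm moves only by the shell command python3 -m pendant 'ROWS' [FORCE]. ROWS is JSON, a list of rows, each a list of 7 numbers: the shift along the tool's x, y, z in units of 50 mm (1.0 is 50 mm), then the turn, a rotation vector about the tool's x, y, z in units of 8 degrees (1.0 is 8 degrees), then the opening, from -1 (shut) to 1 (fully open), so that 0 is half open. In form: [[dx, dy, dz, ax, ay, az, jaw], ...]. A call has exactly 10 rows; each row is the pose to reach, as a shift and turn from the pose commanded when the call began, along the tool's axes at that moment; what a row does not reach only later rows make up. A row lasts 1/8 s, in which the tool goes at most 62.5 mm and 10.7 degrees, less where a joint would pass 70% of its speed; a pose out of reach is approached as far as the arm can. A call with a gripper value outside its range is refused whole. The fingers move at their own pace and stop on an object; FORCE is the grip in N (left out, the last holds). Time passes only in rows, so rows that repeat a pose let the fingers close, or fill a call up. It gives the time, the measured TCP pose, the force, the opening and the grip force at its end, in the units of the state.
- manip.get_obs(): the state, without advancing time (a new reading comes with each control period).
- manip.camera(name): name is "scene" or "side" or "wrist"; returns (picture, depth): 480x640x3 uint8, red, green, blue; 480x640 float32, m along the optical axis (not along the pixel's ray), 0 where there is no reading.
- manip.get_calibration(name): a dict with "fx", "fy", "cx", "cy" (pixels), "xyz" and "orientation" of the camera in the world. Camera axes: x right, y up, looking along -z (the intrinsics and any distortion apply to the point x, -y, -z); pixel columns grow to the right and rows downward; lengths in m; the calibration is good to about 2 mm. A picture is of the moment at which its call begins: read the wrist's pose just before it. get_calibration takes no time and is no camera call; for the wrist camera it gives the pose at the moment of the call.
- manip.hand_in(): hands the job in; it is judged then, once.
Trained networks look in the newest picture that a camera, given by its name, has taken for a name from the list of things; names that differ only in an ending like _2 or _b are one class to them, and where a whole thing is asked for, a point or a joint stands for the part that bears it (a point fixed in the world has none). Each returns a list of dicts, best first, with "p" (0 to 1); they miss things now and then, are a little off and sometimes report something else, mostly with a low value. They report only what shows in the picture. A call takes as long as a camera call.
- manip.find_in(thing, camera): "box" ([left, top, right, bottom] in pixels, round what is visible of it).
- manip.trace(thing, camera): "pixels" (480x640 bool, what is visible of it) and "box" ([left, top, right, bottom] in pixels, round what is visible of it).
- manip.tip_of(thing, camera): "pixel" ([column, row] in pixels: a listed point, or the origin of a listed thing).
The state is a dict: "clock": time; "joint_pos": joint angles; "joint_velocities": joint speeds; "tau": joint torques, N m; "position": TCP position; "ee_rot": TCP orientation; "ft_force": force on the tool from outside, world axes, zero at the start; "torque": the same for the moment, N m; "grip_width": opening from 0.0 (shut) to 1.0 (fully open); "grasp_force": force on a finger pad.
Only numpy, scipy, OpenCV 4.12 (cv2) and the standard library are available. Lean on these libraries where they do the work, as an engineer would, in place of code of your own. Each camera call takes 0.05 s, during which the arm holds its last target. There are 200 camera calls.

## Working session

There is one attempt and no reset: what is moved stays moved. The work goes in short steps, Python scripts to look and compute and a shell command to move; the robot and the scene stay as the last step left them, time stands still between calls to the robot, and variables do not carry over. Pictures are saved under pics/ and viewed, at most 10 in all, crops included, and the job is handed in when it is done.

```bash
mkdir -p pics
cat > h.py <<'E'
import numpy as np, cv2
from scipy.spatial.transform import Rotation as R
from workcell import manip
def ray(name,px):
    c=manip.get_calibration(name)
    d=np.array([(px[0]-c["cx"])/c["fx"],-(px[1]-c["cy"])/c["fy"],-1.])
    return np.array(c["xyz"]),R.from_quat(c["orientation"]).apply(d)
def atz(name,px,z):
    o,d=ray(name,px); return o+d*(z-o[2])/d[2]
def save(name,fn):
    im,d=manip.camera(name); cv2.imwrite("pics/"+fn,im[:,:,::-1]); return im,d
E
python3 - <<'E'
from h import *
print(manip.get_obs())
for c in ("scene","side"):
    print(c,manip.get_calibration(c))
    im,d=save(c,c+"1.png")
    for t,z in (("disc_centre",.054),("handle_top",.106),("pawl_housing",.056),("lock_knob_top",.118),("indexer",0)):
        r=manip.tip_of(t,c)
        for q in r[:2]:
            print(t,round(q["p"],2),np.round(q["pixel"]),np.round(atz(c,q["pixel"],z),4))
    for t in ("spanner","cutter_head","sander","wedge"):
        r=manip.tip_of(t,c)
        for q in r[:1]: print(t,round(q["p"],2),np.round(q["pixel"]),np.round(atz(c,q["pixel"],0),3))
E
```

```text
{'clock': 0.0, 'joint_pos': array([ 1.21141671,  0.33287936, -0.06468187,  1.46094242,  0.02159298,
        1.34992549, -0.08851131]), 'joint_velocities': array([ 2.26054675e-03,  4.97902432e-04, -8.59533933e-04, -4.92259621e-04,
       -6.25939434e-05, -5.06591138e-04, -2.27867027e-05]), 'tau': array([-4.72355605e-04, -6.25442362e+01,  4.88822884e-02, -3.91600370e+01,
        1.62223406e-02,  9.89093125e-03, -7.57779981e-05]), 'position': array([ 0.2063972 , -0.58955009,  0.24451068]), 'ee_rot': array([ 9.85856395e-01,  1.67590682e-01, -1.55642961e-04, -7.12964497e-04]), 'ft_force': array([ 0.06367328, -0.18177364, -0.14073666]), 'torque': array([ 0.01586458, -0.00253084, -0.02366768]), 'grasp_force': 0.0, 'grip_width': 0.9976849610716992}
scene {'fx': 497.94112217297663, 'fy': 497.94112217297663, 'cx': 315.15015738484794, 'cy': 246.23520259880226, 'xyz': array([0.04310764, 0.7286752 , 0.67954181]), 'orientation': array([-0.12747782,  0.4426847 ,  0.85062194, -0.25342056])}
disc_centre 0.61 [308. 261.] [0.5067 0.0326 0.054 ]
handle_top 0.92 [313. 260.] [0.4617 0.0838 0.106 ]
pawl_ho
[... 427 characters left out ...]
 591.4967321743328, 'cx': 316.83082096594154, 'cy': 239.6666860372193, 'xyz': array([0.06623985, 1.09353761, 0.57155185]), 'orientation': array([-0.10542433,  0.54529989,  0.81657449, -0.15728907])}
disc_centre 0.93 [311. 256.] [0.5085 0.0246 0.054 ]
disc_centre 0.44 [270. 222.] [ 0.6793 -0.1285  0.054 ]
handle_top 0.85 [324. 243.] [0.4633 0.0645 0.106 ]
pawl_housing 0.78 [345. 239.] [ 0.4698 -0.0863  0.056 ]
lock_knob_top 0.56 [273. 223.] [0.5967 0.0257 0.118 ]
indexer 0.65 [311. 278.] [0.5101 0.0207 0.    ]
spanner 0.75 [273. 343.] [0.473 0.287 0.   ]
cutter_head 0.9 [186. 356.] [0.594 0.38  0.   ]
sander 0.57 [377. 229.] [ 0.458 -0.311  0.   ]
wedge 0.76 [400. 249.] [ 0.369 -0.207  0.   ]
```

View pics/scene1.png

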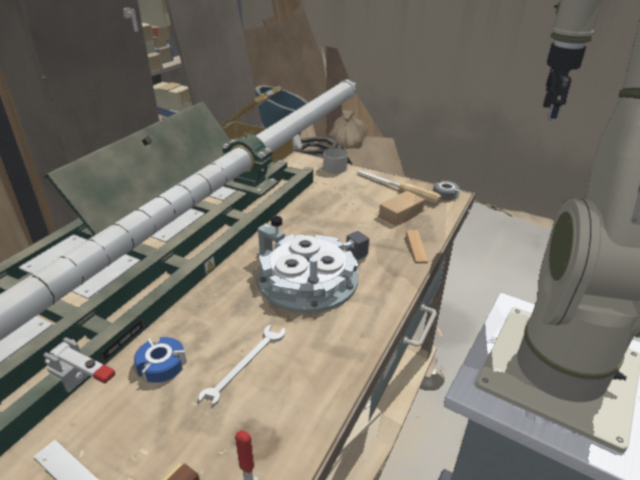

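View pics/side1.png

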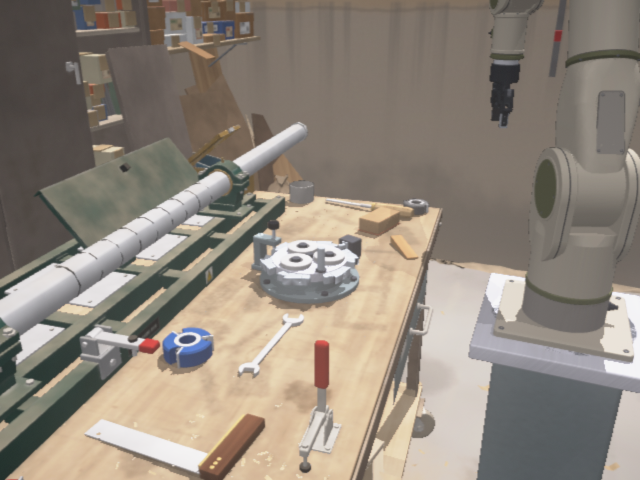

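```bash
python3 -m pendant '[[0.8,-0.9,-0.3,0,0,-1.3,0],[1.7,-1.8,-0.6,0,0,-2.6,0],[2.5,-2.7,-0.8,0,0,-3.9,0],[3.3,-3.6,-1.1,0,0,-5.2,0],[4.2,-4.5,-1.1,0,0,-6.5,0],[5,-5.4,-1.1,0,0,-7.8,0],[5.8,-6.3,-1.1,0,0,-9.1,0],[6.6,-7.2,-1.1,0,0,-10.4,0],[7.5,-8.1,-1.1,0,0,-11.7,0],[8.3,-9,-1.1,0,0,-13,0]]'
cat > m.py <<'E'
from h import *
import sys
o=manip.get_obs()
p=np.array(o["position"]); r=R.from_quat(o["ee_rot"]); M=r.as_matrix()
print(o["clock"],np.round(p,4),"x",np.round(M[:,0],3),"y",np.round(M[:,1],3),"z",np.round(M[:,2],3),"f",np.round(o["ft_force"],1),o["grip_width"],np.round(o["joint_pos"],2))
E
python3 m.py
python3 - <<'E'
from h import *
print(manip.get_calibration("wrist"))
im,d=save("wrist","w1.png")
for t,z in (("disc_centre",.054),("handle_top",.106),("pawl_housing",.056),("lock_knob_top",.118),("indexer",0)):
    for q in manip.tip_of(t,"wrist")[:2]: print(t,round(q["p"],2),np.round(q["pixel"]),np.round(atz("wrist",q["pixel"],z),4))
E
```

```text
clock: 2.25
position: [0.4501, -0.0261, 0.3007]
ee_rot: [0.472, 0.881, -0.0, 0.001]
ft_force: [0.8, -0.6, -0.7]
grip_width: 0.503
grasp_force: 0.0
2.25 [ 0.4501 -0.0261  0.3007] x [-0.554  0.833 -0.001] y [0.833 0.554 0.001] z [ 0.001 -0.001 -1.   ] f [ 0.8 -0.6 -0.7] 0.5027263658573029 [ 0.68 -0.06 -0.68  1.77 -0.04  1.41  0.59]
{'fx': 385.74580522503646, 'fy': 385.74580522503646, 'cx': 316.5507947046922, 'cy': 243.91202735580407, 'xyz': array([0.40439305, 0.03960398, 0.42862078]), 'orientation': array([-0.151513  , -0.04626431,  0.28557502,  0.94517212])}
disc_centre 0.59 [401. 190.] [0.5114 0.0347 0.054 ]
handle_top 0.95 [406. 116.] [0.4635 0.081  0.106 ]
pawl_housing 0.61 [287. 270.] [ 0.4618 -0.1046  0.056 ]
lock_knob_top 0.62 [488. 275.] [0.6009 0.0104 0.118 ]
indexer 0.82 [387. 183.] [0.5078 0.0221 0.    ]
```

View pics/w1.png

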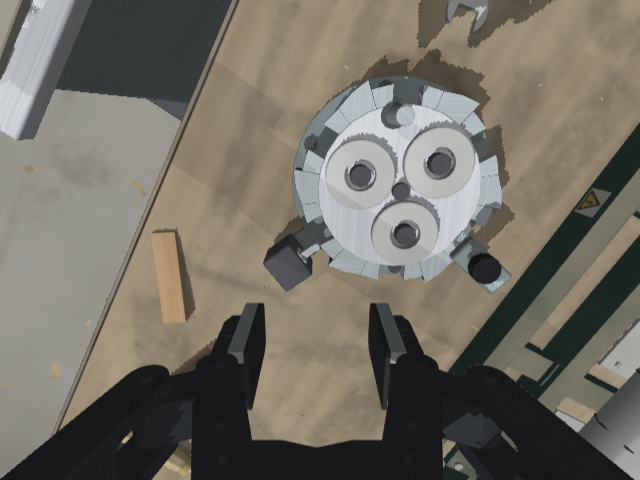

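```bash
cat > fit.py <<'E'
from h import *
from scipy.optimize import least_squares
o=[]
# cam,thing,px
W=[("wrist","d",(401,190)),("wrist","h",(405.5,116)),("wrist","k",(487,268)),("wrist","p",(287,258)),
("scene","d",(308,261)),("scene","h",(313,260)),("scene","k",(277,220)),("scene","p",(358,239)),("side","d",(311,256)),("side","h",(322,246)),("side","k",(274,224)),("side","p",(347,241))]
Z=dict(d=.054,h=.106,k=.118,p=.056)
def pt(v,t):
    a={"h":v[2]+np.radians(100)+v[3],"k":v[2]-np.radians(30),"p":v[2]-np.radians(132),"d":0}[t]; r=dict(h=.07,k=.09,p=.139,d=0)[t]
    return v[:2]+r*np.array([np.cos(a),np.sin(a)])
P=[(t,atz(c,px,Z[t])[:2],1 if c=="wrist" else .4) for c,t,px in W]
def f(v): return np.concatenate([w*(pt(v,t)-p) for t,p,w in P])*1000
s=least_squares(f,[.51,.03,.35,.25],loss="soft_l1",f_scale=3)
print("centre",s.x[:2],"yaw",np.degrees(s.x[2]),"idx",s.x[3])
for (c,t,px),(a,p,w) in zip(W,P): print(c,t,np.round((pt(s.x,t)-p)*1000,1))
for t in "hkp": print(t,pt(s.x,t))
E
python3 fit.py
```

```text
centre [0.50922326 0.03097752] yaw 18.97036996577415 idx 0.27121257054976805
wrist d [-1.   5.4]
wrist h [-2.7  4.6]
wrist k [ 2.2 -0.2]
wrist p [ 0.8 -2.2]
scene d [ 3.3 -2.8]
scene h [-1.1 -2.6]
scene k [ 4.2 -6.9]
scene p [-2.1 -3.6]
side d [1.  6.4]
side h [-1.9  2.5]
side k [  6.8 -17.4]
side p [ -7.6 -18.6]
h [0.46015115 0.08089674]
k [0.59756081 0.01375903]
p [ 0.45484547 -0.09694455]
```

```bash
python3 -m pendant '[[0.5,0.4,0.7,0,0,-0.7,0],[1.1,0.9,1.4,0,0,-1.4,0],[1.66,1.37,2.1,0,0,-1.4,0],[1.66,1.37,2.6,0,0,-1.4,0],[1.66,1.37,2.9,0,0,-1.4,0],[1.66,1.37,2.9,0,0,-1.4,0],[1.66,1.37,2.9,0,0,-1.4,0],[1.66,1.37,2.9,0,0,-1.4,0],[1.66,1.37,2.9,0,0,-1.4,0],[1.66,1.37,2.9,0,0,-1.4,0]]'
python3 m.py
python3 - <<'E'
from h import *
im,d=save("wrist","w2.png")
o=manip.get_obs(); M=R.from_quat(o["ee_rot"]).as_matrix(); p=np.array(o["position"])
for t,z in (("disc_centre",.054),("handle_top",.106),("pawl_housing",.056),("lock_knob_top",.118)):
    for q in manip.tip_of(t,"wrist")[:2]:
        a=atz("wrist",q["pixel"],z); print(t,round(q["p"],2),np.round(q["pixel"]),np.round(a,4),"tool",np.round(M.T@(a-p),4))
E
```

```text
clock: 3.8
position: [0.4614, 0.0789, 0.1556]
ee_rot: [0.387, 0.922, 0.0, 0.0]
ft_force: [0.9, -1.3, -0.2]
grip_width: 0.498
grasp_force: 0.0
3.8 [0.4614 0.0789 0.1556] x [-0.701  0.713 -0.001] y [0.713 0.701 0.   ] z [ 0.001 -0.    -1.   ] f [ 0.9 -1.3 -0.2] 0.4979195518229085 [ 0.52  0.13 -0.82  1.94  0.11  1.11  0.43]
disc_centre 0.89 [319. 347.] [0.5102 0.0294 0.054 ] tool [-6.960e-02  1.000e-04  1.015e-01]
handle_top 0.69 [325. 287.] [0.4638 0.0806 0.106 ] tool [-0.0006  0.0029  0.0494]
```

View pics/w2.png

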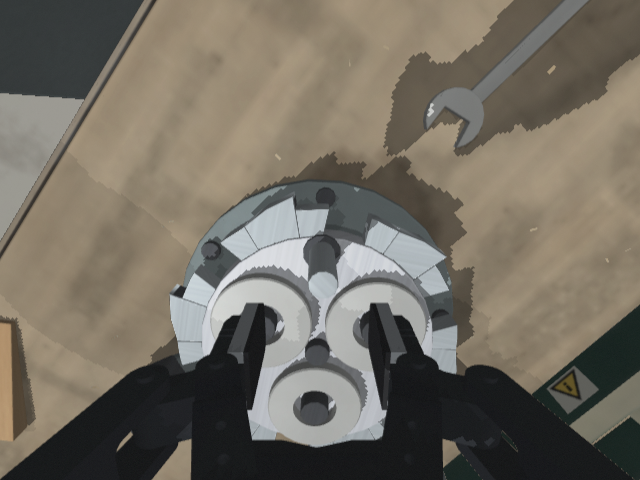

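```bash
python3 -m pendant '[[0,0.04,0.3,0,0,0,0],[0,0.04,0.7,0,0,0,0],[0,0.04,1,0,0,0,0],[0,0.04,1.2,0,0,0,0],[0,0.04,1.26,0,0,0,-0.1],[0,0.04,1.26,0,0,0,-0.2],[0,0.04,1.26,0,0,0,-0.3],[0,0.04,1.26,0,0,0,-0.4],[0,0.04,1.26,0,0,0,-0.4],[0,0.04,1.26,0,0,0,-0.4]]'
python3 m.py
cat > plan.py <<'E'
# rows (tool units) following the arc of radius r about C from the present pose
from h import *
import sys
C=np.array([.510,.030]); a1=float(sys.argv[1]); n=int(sys.argv[2]); r=.070
o=manip.get_obs(); p=np.array(o["position"]); M=R.from_quat(o["ee_rot"]).as_matrix()
v=p[:2]-C; a0=np.arctan2(v[1],v[0])%(2*np.pi); print("post angle",np.degrees(a0),"rad",np.hypot(*v),"y dir",np.degrees(np.arctan2(M[1,1],M[0,1])))
for k in range(1,n+1):
    a=a0+np.radians(a1)*k/n; q=np.array([*(C+r*np.array([np.cos(a),np.sin(a)])),p[2]])
    print(np.round(M.T@(q-p)/.05,3),"az",round(-a1*k/n/8,2))
E
python3 plan.py 28 10
```

```text
clock: 5.3
position: [0.4627, 0.0803, 0.0924]
ee_rot: [0.387, 0.922, -0.0, 0.0]
ft_force: [0.9, -0.2, 0.1]
grip_width: 0.297
grasp_force: 0.0
5.3 [0.4627 0.0803 0.0924] x [-0.701  0.713 -0.   ] y [0.713 0.701 0.   ] z [ 0. -0. -1.] f [ 0.9 -0.2  0.1] 0.2972912127056884 [ 0.48  0.23 -0.81  2.    0.2   0.99  0.35]
post angle 133.21439136556975 rad 0.0690391874753591 y dir 44.495371948105024
[ 0.019 -0.068 -0.   ] az -0.35
[ 0.016 -0.136 -0.   ] az -0.7
[ 0.009 -0.204 -0.   ] az -1.05
[-0.001 -0.272 -0.   ] az -1.4
[-0.015 -0.339 -0.   ] az -1.75
[-0.031 -0.405 -0.   ] az -2.1
[-0.051 -0.471 -0.   ] az -2.45
[-0.074 -0.535 -0.   ] az -2.8
[-0.101 -0.598 -0.   ] az -3.15
[-0.13 -0.66 -0.  ] az -3.5
```

```bash
python3 -m pendant '[[0.02,-0.07,0,0,0,-0.35,-0.4],[0.02,-0.14,0,0,0,-0.7,-0.4],[0.01,-0.2,0,0,0,-1.05,-0.4],[0,-0.27,0,0,0,-1.4,-0.4],[-0.01,-0.34,0,0,0,-1.75,-0.4],[-0.03,-0.4,0,0,0,-2.1,-0.4],[-0.05,-0.47,0,0,0,-2.45,-0.4],[-0.07,-0.54,0,0,0,-2.8,-0.4],[-0.1,-0.6,0,0,0,-3.15,-0.4],[-0.13,-0.66,0,0,0,-3.5,-0.4]]'
python3 m.py;python3 plan.py 28 10
```

```text
clock: 6.55
position: [0.4438, 0.0533, 0.0925]
ee_rot: [0.151, 0.989, 0.0, 0.0]
ft_force: [0.4, 2.2, -0.4]
grip_width: 0.301
grasp_force: 1.6
6.55 [0.4438 0.0533 0.0925] x [-0.954  0.299 -0.   ] y [0.299 0.954 0.001] z [ 0.001  0.001 -1.   ] f [ 0.4  2.2 -0.4] 0.3005883453094679 [ 0.6   0.19 -0.87  2.05  0.17  0.98  0.91]
post angle 160.6186487639945 rad 0.07018149759608934 y dir 72.62684568521377
[-0.003 -0.069 -0.   ] az -0.35
[-0.006 -0.137 -0.   ] az -0.7
[-0.011 -0.205 -0.   ] az -1.05
[-0.021 -0.273 -0.   ] az -1.4
[-0.033 -0.34  -0.   ] az -1.75
[-0.049 -0.407 -0.   ] az -2.1
[-0.068 -0.472 -0.   ] az -2.45
[-0.091 -0.537 -0.001] az -2.8
[-0.116 -0.601 -0.001] az -3.15
[-0.144 -0.663 -0.001] az -3.5
```

```bash
python3 -m pendant '[[0,-0.07,0,0,0,-0.35,-0.4],[-0.01,-0.14,0,0,0,-0.7,-0.4],[-0.01,-0.2,0,0,0,-1.05,-0.4],[-0.02,-0.27,0,0,0,-1.4,-0.4],[-0.03,-0.34,0,0,0,-1.75,-0.4],[-0.05,-0.41,0,0,0,-2.1,-0.4],[-0.07,-0.47,0,0,0,-2.45,-0.4],[-0.09,-0.54,0,0,0,-2.8,-0.4],[-0.12,-0.6,0,0,0,-3.15,-0.4],[-0.15,-0.66,0,0,0,-3.5,-0.4]]'
python3 m.py;python3 plan.py 10 5
python3 - <<'E'
from h import *
for c,z in (("wrist",.106),("scene",.106),("side",.106)):
    im,d=save(c,c+"3.png")
    for q in manip.tip_of("handle_top",c)[:2]: print(c,round(q["p"],2),np.round(q["pixel"]),np.round(atz(c,q["pixel"],z),4))
E
```

```text
clock: 7.8
position: [0.4406, 0.0231, 0.0924]
ee_rot: [-0.094, 0.996, 0.002, 0.0]
ft_force: [-3.3, 4.9, 2.7]
grip_width: 0.3
grasp_force: 2.9
7.8 [0.4406 0.0231 0.0924] x [-0.982 -0.188 -0.001] y [-0.188  0.982  0.005] z [-0.     0.005 -1.   ] f [-3.3  4.9  2.7] 0.29986633340779845 [ 0.72  0.18 -0.91  2.06  0.17  0.97  1.48]
post angle 185.65681619108454 rad 0.06970910319219419 y dir 100.82645929195844
[ 0.009 -0.048 -0.   ] az -0.25
[ 0.011 -0.097 -0.   ] az -0.5
[ 0.011 -0.146 -0.001] az -0.75
[ 0.01  -0.195 -0.001] az -1.0
[ 0.007 -0.244 -0.001] az -1.25
wrist 0.75 [334. 365.] [0.4399 0.0249 0.106 ]
scene 0.6 [338. 248.] [0.4402 0.0233 0.106 ]
side 0.55 [343. 238.] [0.4377 0.0205 0.106 ]
```

View pics/wrist3.png

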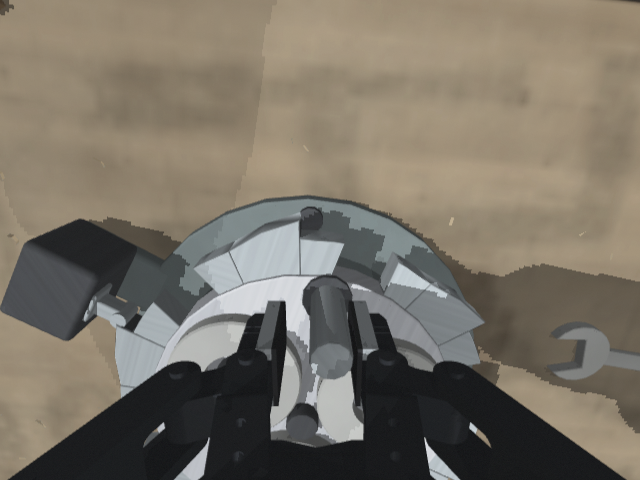

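```bash
python3 -m pendant '[[0.01,-0.03,0,0,0,-0.12,-0.4],[0.01,-0.05,0,0,0,-0.25,-0.4],[0.01,-0.07,0,0,0,-0.37,-0.4],[0.01,-0.1,0,0,0,-0.5,-0.4],[0.01,-0.12,0,0,0,-0.6,-0.4],[0.01,-0.15,0,0,0,-0.75,-0.4],[0.01,-0.17,0,0,0,-0.85,-0.4],[0.01,-0.2,0,0,0,-1,-0.4],[0.01,-0.2,0,0,0,-1,-0.4],[0.01,-0.2,0,0,0,-1,-0.4]]'
python3 m.py
python3 plan.py 1 1
python3 - <<'E'
from h import *
im,d=save("wrist","w4.png"); cv2.imwrite("pics/w4c.png",cv2.resize(im[150:480,0:360,::-1],None,fx=1.8,fy=1.8))
E
```

```text
clock: 9.35
position: [0.4422, 0.0086, 0.0923]
ee_rot: [-0.16, 0.987, -0.0, -0.0]
ft_force: [-0.1, 0.8, 0.1]
grip_width: 0.3
grasp_force: 0.3
9.35 [0.4422 0.0086 0.0923] x [-0.948 -0.317  0.   ] y [-0.317  0.948 -0.   ] z [-0.    -0.001 -1.   ] f [-0.1  0.8  0.1] 0.2995839972740672 [ 0.75  0.19 -0.92  2.06  0.18  0.98  1.63]
post angle 197.53570193414055 rad 0.07109925483795476 y dir 108.46936335579952
[-0.022 -0.025  0.   ] az -0.12
```

View pics/w4c.png

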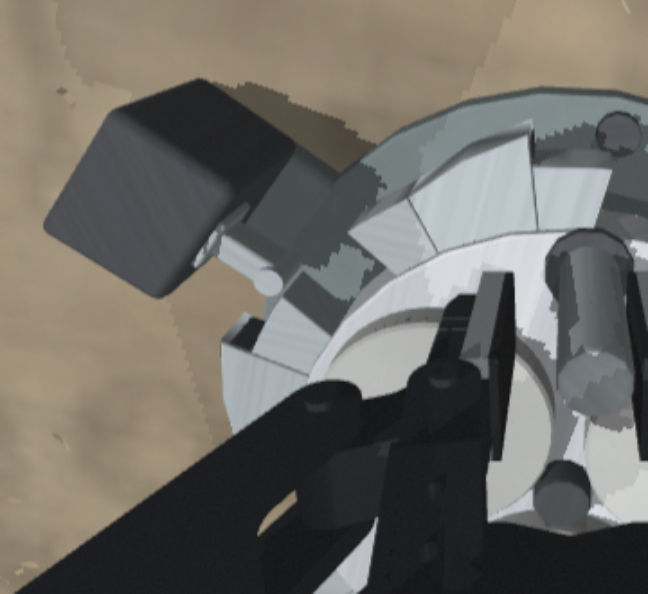

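```bash
python3 plan.py -16 8
```

```text
post angle 197.50952902898382 rad 0.07113445645699974 y dir 108.47145721632116
[-0.024  0.048 -0.   ] az 0.25
[-0.028  0.097 -0.   ] az 0.5
[-0.033  0.146 -0.   ] az 0.75
[-0.04   0.194 -0.   ] az 1.0
[-0.048  0.242 -0.   ] az 1.25
[-0.058  0.29  -0.   ] az 1.5
[-0.07   0.338 -0.   ] az 1.75
[-0.083  0.385 -0.   ] az 2.0
```

```bash
python3 -m pendant '[[-0.02,0.05,0,0,0,0.25,-0.4],[-0.03,0.1,0,0,0,0.5,-0.4],[-0.03,0.15,0,0,0,0.75,-0.4],[-0.04,0.19,0,0,0,1,-0.4],[-0.05,0.24,0,0,0,1.25,-0.4],[-0.06,0.29,0,0,0,1.5,-0.4],[-0.07,0.34,0,0,0,1.75,-0.4],[-0.08,0.38,0,0,0,2,-0.4],[-0.08,0.38,0,0,0,2,-0.4],[-0.08,0.38,0,0,0,2,-0.4]]'
python3 m.py; python3 plan.py -6 3
```

```text
clock: 10.65
position: [0.44, 0.0276, 0.0923]
ee_rot: [-0.022, 1.0, -0.0, 0.0]
ft_force: [1.2, -2.2, -0.1]
grip_width: 0.295
grasp_force: 1.4
10.65 [0.44   0.0276 0.0923] x [-0.999 -0.044 -0.   ] y [-0.044  0.999 -0.001] z [ 0.    -0.001 -1.   ] f [ 1.2 -2.2 -0.1] 0.29457371954924916 [ 0.69  0.18 -0.9   2.06  0.17  0.97  1.32]
post angle 181.93480162218782 rad 0.06999997020205372 y dir 92.51121699645525
[-0.001  0.049 -0.   ] az 0.25
[-0.004  0.098 -0.   ] az 0.5
[-0.009  0.146 -0.   ] az 0.75
```

```bash
python3 -m pendant '[[0,0.02,0,0,0,0.1,-0.4],[0,0.03,0,0,0,0.15,-0.4],[0,0.04,0,0,0,0.2,-0.4],[0,0.05,0,0,0,0.25,-0.4],[0,0.06,0,0,0,0.3,-0.4],[0,0.07,0,0,0,0.35,-0.4],[0,0.08,0,0,0,0.4,-0.4],[0,0.09,0,0,0,0.45,-0.4],[0,0.1,0,0,0,0.5,-0.4],[0,0.1,0,0,0,0.5,-0.4]]'
python3 m.py; python3 plan.py -4 2
```

```text
clock: 11.9
position: [0.4402, 0.0319, 0.0923]
ee_rot: [0.014, 1.0, -0.001, 0.0]
ft_force: [3.4, -8.5, -2.1]
grip_width: 0.302
grasp_force: 4.1
11.9 [0.4402 0.0319 0.0923] x [-1.     0.028 -0.001] y [ 0.028  1.    -0.002] z [ 0.001 -0.002 -1.   ] f [ 3.4 -8.5 -2.1] 0.3015745857563477 [ 0.67  0.18 -0.89  2.06  0.17  0.97  1.24]
post angle 178.4622075486927 rad 0.06985205687322481 y dir 88.41890646492024
[ 0.002  0.049 -0.   ] az 0.25
[-0.     0.098 -0.   ] az 0.5
```

```bash
python3 -m pendant '[[0,0,0,0,0,0,-0.4],[-0.002,0.002,0,0,0,0,-0.4],[-0.003,0.004,0,0,0,0,-0.4],[-0.005,0.006,0,0,0,0,-0.4],[-0.006,0.008,0,0,0,0,-0.4],[-0.006,0.01,0,0,0,0,-0.4],[-0.006,0.01,0,0,0,0,-0.4],[-0.006,0.01,0,0,0,0,-0.4],[-0.006,0.01,0,0,0,0,-0.4],[-0.006,0.01,0,0,0,0,-0.4]]'
python3 m.py
```

```text
clock: 13.15
position: [0.4402, 0.032, 0.0923]
ee_rot: [0.014, 1.0, -0.001, 0.0]
ft_force: [2.1, -9.7, 0.0]
grip_width: 0.304
grasp_force: 5.0
13.15 [0.4402 0.032  0.0923] x [-1.     0.028 -0.   ] y [ 0.028  1.    -0.002] z [ 0.    -0.002 -1.   ] f [ 2.1 -9.7  0. ] 0.3041653625791983 [ 0.67  0.18 -0.89  2.06  0.17  0.98  1.24]
```

```bash
python3 -m pendant '[[-0.002,0.005,0,0,0,0,-0.4],[-0.004,0.01,0,0,0,0,-0.4],[-0.006,0.015,0,0,0,0,-0.4],[-0.008,0.02,0,0,0,0,-0.4],[-0.008,0.025,0,0,0,0,-0.4],[-0.008,0.03,0,0,0,0,-0.4],[-0.008,0.03,0,0,0,0,-0.4],[-0.008,0.03,0,0,0,0,-0.4],[-0.008,0.03,0,0,0,0,-0.4],[-0.008,0.03,0,0,0,0,-0.4]]'
python3 m.py
```

```text
clock: 14.4
position: [0.4403, 0.0322, 0.0922]
ee_rot: [0.014, 1.0, -0.002, -0.001]
ft_force: [0.2, -14.2, 3.4]
grip_width: 0.301
grasp_force: 7.5
14.4 [0.4403 0.0322 0.0922] x [-1.     0.029  0.001] y [ 0.029  1.    -0.004] z [-0.001 -0.004 -1.   ] f [  0.2 -14.2   3.4] 0.3009968561682294 [ 0.67  0.18 -0.89  2.06  0.17  0.98  1.23]
```

```bash
python3 -m pendant '[[0,0.004,-0.004,0,0,0,-0.4],[0,0.008,-0.008,0,0,0,-0.4],[0,0.012,-0.008,0,0,0,-0.4],[0,0.016,-0.008,0,0,0,-0.4],[0,0.018,-0.008,0,0,0,-0.4],[0,0.018,-0.008,0,0,0,-0.4],[0,0.018,-0.008,0,0,0,-0.4],[0,0.018,-0.008,0,0,0,-0.4],[0,0.018,-0.008,0,0,0,-0.4],[0,0.018,-0.008,0,0,0,-0.4]]'
python3 m.py
```

```text
clock: 15.65
position: [0.4402, 0.0323, 0.0923]
ee_rot: [0.015, 1.0, -0.002, -0.001]
ft_force: [1.2, -17.7, -2.6]
grip_width: 0.303
grasp_force: 8.8
15.65 [0.4402 0.0323 0.0923] x [-1.     0.03   0.001] y [ 0.03   1.    -0.005] z [-0.001 -0.004 -1.   ] f [  1.2 -17.7  -2.6] 0.3030171007336666 [ 0.67  0.18 -0.89  2.06  0.17  0.98  1.23]
```

```bash
python3 -m pendant '[[0,-0.003,0.002,0,0,0,-0.4],[0,-0.003,0.003,0,0,0,-0.4],[0,-0.003,0.003,0,0,0,-0.4],[0,-0.003,0.003,0,0,0,-0.4],[0,-0.003,0.003,0,0,0,-0.4],[0,-0.003,0.003,0,0,0,-0.4],[0,-0.003,0.003,0,0,0,-0.4],[0,-0.003,0.003,0,0,0,-0.4],[0,-0.003,0.003,0,0,0,-0.4],[0,-0.003,0.003,0,0,0,-0.4]]'
python3 m.py
```

```text
clock: 16.9
position: [0.4402, 0.0324, 0.0923]
ee_rot: [0.015, 1.0, -0.002, -0.001]
ft_force: [1.3, -17.3, -0.3]
grip_width: 0.305
grasp_force: 8.6
16.9 [0.4402 0.0324 0.0923] x [-1.     0.029  0.001] y [ 0.029  1.    -0.004] z [-0.001 -0.004 -1.   ] f [  1.3 -17.3  -0.3] 0.30498960146995496 [ 0.67  0.18 -0.89  2.06  0.17  0.98  1.23]
```

```bash
python3 -m pendant '[[0,-0.03,0,0,0,0,-0.4],[0,-0.06,0,0,0,0,-0.4],[0,-0.09,0,0,0,0,-0.4],[0,-0.12,0,0,0,0,-0.4],[0,-0.15,0,0,0,0,-0.4],[0,-0.19,0,0,0,0,-0.4],[0,-0.19,0,0,0,0,-0.4],[0,-0.19,0,0,0,0,-0.2],[0,-0.19,0,0,0,0,-0.2],[0,-0.19,0,0,0,0,-0.2]]'
python3 m.py; python3 plan.py -4 2
```

```text
clock: 18.15
position: [0.4403, 0.0265, 0.0926]
ee_rot: [0.013, 1.0, -0.0, 0.0]
ft_force: [-1.2, -0.3, 0.1]
grip_width: 0.398
grasp_force: 0.0
18.15 [0.4403 0.0265 0.0926] x [-1.     0.026 -0.   ] y [ 0.026  1.    -0.   ] z [ 0. -0. -1.] f [-1.2 -0.3  0.1] 0.39830443184816633 [ 0.68  0.18 -0.89  2.06  0.16  0.97  1.25]
post angle 182.8975739364338 rad 0.06978504554520523 y dir 88.50001015191825
[ 0.007  0.048 -0.   ] az 0.25
[ 0.008  0.097 -0.   ] az 0.5
```

```bash
python3 -m pendant '[[0,0,-0.4,0,0,0,-0.2],[0,0,-1,0,0,0,-0.2],[0,0,-1.8,0,0,0,-0.2],[-0.7,-0.04,-2.4,0,0,0,0.2],[-1.5,-0.08,-2.4,0,0,0,0.2],[-2.3,-0.12,-2.4,0,0,0,0.2],[-3.17,-0.17,-2.4,0,0,0,0.2],[-3.17,-0.17,-2.4,0,0,0,0.2],[-3.17,-0.17,-2.4,0,0,0,0.2],[-3.17,-0.17,-2.4,0,0,0,0.2]]'
python3 m.py
python3 - <<'E'
from h import *
im,d=save("wrist","w5.png")
o=manip.get_obs(); M=R.from_quat(o["ee_rot"]).as_matrix(); p=np.array(o["position"])
for t,z in (("handle_top",.106),("lock_knob_top",.118)):
    for q in manip.tip_of(t,"wrist")[:2]:
        a=atz("wrist",q["pixel"],z); print(t,round(q["p"],2),np.round(q["pixel"]),np.round(a,4),"tool",np.round(M.T@(a-p),4))
E
```

```text
clock: 19.4
position: [0.5979, 0.0139, 0.213]
ee_rot: [0.013, 1.0, -0.0, 0.0]
ft_force: [0.8, 0.2, 0.2]
grip_width: 0.597
grasp_force: 0.0
19.4 [0.5979 0.0139 0.213 ] x [-1.     0.026 -0.   ] y [ 0.026  1.    -0.001] z [ 0.    -0.001 -1.   ] f [0.8 0.2 0.2] 0.597386303131044 [ 0.57  0.42 -0.86  1.55  0.32  1.33  1.22]
lock_knob_top 0.87 [320. 255.] [0.5975 0.0149 0.118 ] tool [0.0006 0.0012 0.095 ]
lock_knob_top 0.74 [137.  36.] [ 0.4745 -0.0771  0.118 ] tool [ 0.1211 -0.094   0.0951]
```

View pics/w5.png

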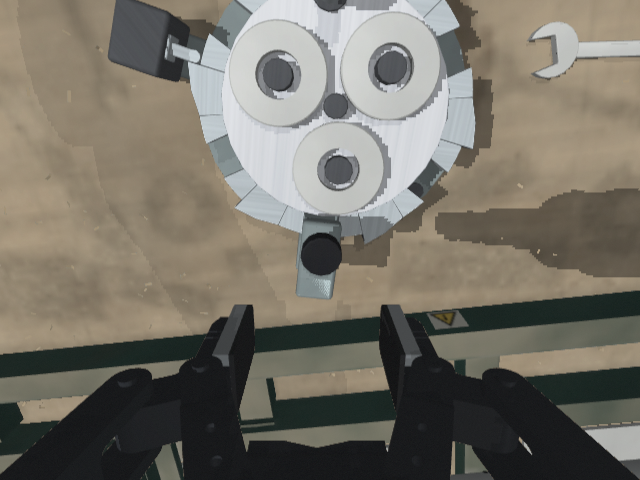

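```bash
python3 -m pendant '[[0,0.02,0.2,0,0,0,-0.3],[0,0.02,0.5,0,0,0,-1],[0,0.02,0.8,0,0,0,-1],[0,0.02,1,0,0,0,-1],[0,0.02,1.2,0,0,0,-1],[0,0.02,1.3,0,0,0,-1],[0,0.02,1.4,0,0,0,-1],[0,0.02,1.5,0,0,0,-1],[0,0.02,1.55,0,0,0,-1],[0,0.02,1.55,0,0,0,-1]]' 20
python3 -m pendant '[[0,0,0.05,0,0,0,-1],[0,0,0.1,0,0,0,-1],[0,0,0.15,0,0,0,-1],[0,0,0.2,0,0,0,-1],[0,0,0.25,0,0,0,-1],[0,0,0.3,0,0,0,-1],[0,0,0.34,0,0,0,-1],[0,0,0.37,0,0,0,-1],[0,0,0.4,0,0,0,-1],[0,0,0.4,0,0,0,-1]]'
```

```text
clock: 20.8
position: [0.5985, 0.0148, 0.135]
ee_rot: [0.013, 1.0, -0.0, -0.0]
ft_force: [0.1, -0.0, 0.5]
grip_width: 0.001
grasp_force: 0.0
clock: 22.05
position: [0.5985, 0.0148, 0.1149]
ee_rot: [0.013, 1.0, -0.0, -0.0]
ft_force: [1.4, -0.2, 1.1]
grip_width: 0.003
grasp_force: 0.8
```

```bash
python3 -m pendant '[[0,0,0.01,0,0,0,-1],[0,0,0.02,0,0,0,-1],[0,0,0.03,0,0,0,-1],[0,0,0.04,0,0,0,-1],[0,0,0.05,0,0,0,-1],[0,0,0.06,0,0,0,-1],[0,0,0.07,0,0,0,-1],[0,0,0.07,0,0,0,-1],[0,0,0.07,0,0,0,-1],[0,0,0.07,0,0,0,-1]]'
```

```text
clock: 23.3
position: [0.5988, 0.0148, 0.1139]
ee_rot: [0.013, 1.0, -0.001, 0.0]
ft_force: [-9.0, -1.4, 26.2]
grip_width: 0.001
grasp_force: 12.8
```

```bash
python3 -m pendant '[[0,0,-0.03,0,0,0,-1],[0,0,-0.08,0,0,0,-1],[0,0,-0.2,0,0,0,-1],[0,0,-0.5,0,0,0,-1],[0,0,-0.9,0,0,0,-1],[0,0,-1.4,0,0,0,-0.5],[0,0,-1.9,0,0,0,0.2],[0,0,-1.9,0,0,0,0.2],[0,0,-1.9,0,0,0,0.2],[0,0,-1.9,0,0,0,0.2]]'
python3 - <<'E'
from h import *
im,d=save("wrist","w6.png")
q=manip.tip_of("lock_knob_top","wrist")[0]; c,r=np.round(q["pixel"]).astype(int)
o,k=ray("wrist",(c,r)); print(q["pixel"],"depth pt",o+k*np.median(d[r-4:r+5,c-4:c+5]))
print(manip.get_obs()["ft_force"],manip.get_obs()["clock"])
E
```

```text
clock: 24.55
position: [0.5982, 0.0147, 0.206]
ee_rot: [0.013, 1.0, -0.0, -0.001]
ft_force: [0.9, -0.7, 0.0]
grip_width: 0.602
grasp_force: 0.0
[320.9, 254.2] depth pt [0.60096117 0.01658478 0.09918758]
[ 0.46654454  0.05651035 -0.05354978] 24.65
```

View pics/w6.png

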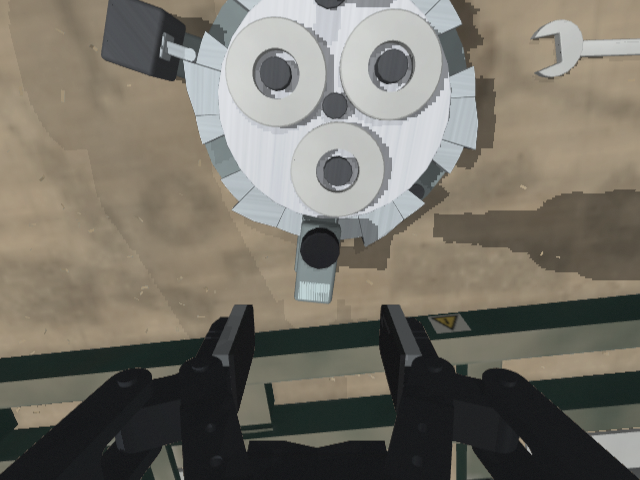

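The picture shows the knob at (320,248), with its top at 99 mm, so it is fully down. The disc has not turned, the pawl sits on the tooth at (185,50), and the robot is clear of everything.

```bash
python3 -c "
from workcell import manip
print(manip.hand_in())"
```

```text
the job is handed in; nothing more can be done
None
```

The job is handed in at about 25 s: the table went round one station, its tooth was held on the pawl for over a second at about 17.5 N (highest reading 18 N), and the lock knob is fully down with its pin in the rim slot; no verdict was returned.

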